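# Set and pin the height of a bench microscope

### The job

Set the small digital microscope to the right height for the specimen lying on its stage: for the thick specimen the head must be raised until the lower cross hole of the hand nut faces the locking pin, for the thin one lowered until the upper cross hole faces it. Turn the hexagonal hand nut until the right hole is in line with the pin, then slide the pin fully home into it and let go. Do not move the specimens.

Things in the scene. Friction and masses are not known exactly. Their poses are not given: they have to be found in the camera images.
- nut (a joint): Angle of the hand nut (rad, over several turns; stops at -2.5 and 15.07). Positive is anticlockwise from above and raises nut, arm and head 10 mm a turn. At 0 the UPPER cross hole faces the pin (for the thin specimen), at 12.566 the LOWER one (thick). Starts 5.1 to 7.4. Light friction, 0.06 Nm; stays where left. The pin enters within about 0.15 rad.
- nut_grip (a point): On the nut's vertical axis at gripping height; 94 mm over the bench at joint 0, 114 at 12.566; turns with the nut. Black hexagonal grip, 40 mm across flats, 46 over corners, from 23 mm below to 11 mm above this point; flats square to this point's x axis and every 60 degrees. Metal disc on top with a dark pointer line along its -y, the way the cross holes face.
- post (a point): Axis of the fixed 12 mm threaded post, at the top of the white base plate (110 x 300 mm), 8 mm over the bench. The post rises through the nut to 130 mm. Axes are the stand's: z up, +y towards the stage and microscope head, -y towards the locking pin. At 75 mm on the +y side an 8 mm rod stands to 120 mm over the bench.
- nut_hub (a point): Middle of the nut's square steel hub (36 mm, 42 mm tall) under the hexagon, on the axis; its face towards this point's -y has two 10 mm cross holes, 9 mm above (UPPER) and 11 mm below (LOWER) this point. Between hub and hexagon an 18 mm wide aluminium arm, top 2 mm below the hexagon, carries the head (42 mm wide, 125 mm from the post, top 150 to 170 mm over the bench).
- stage (a point): Centre of the stage, the round glass inlay in the stand's base plate under the microscope head, 8 mm over the bench. One of the two specimens lies here.
- pin_grip (a point): Centre of the locking pin's grip, 78 mm over the bench: upright black block 14 mm (stand's x) by 12 mm (stand's y, along its travel), free from 22 mm below to 14 mm above this point. The pin, an 80 g steel bar, slides freely in a grey guide 34 mm wide, up to 56 mm over the bench. Withdrawn (start): 88 mm from the post's axis; fully home at its stop: 62 mm, i.e. 26 mm towards stand +y.
- pin_tip (a point): Tip of the locking pin's 6 mm nose, 44 mm over the bench. Starts 34 mm from the post's axis; 8 mm from it when fully home (10 mm inside the nut's cross hole).
- thick_mid (a point): Centre of the thick specimen, a round grey block 50 mm across, 35 mm tall, pale top; it lies either on the stage or on a separate 90 mm white plate.
- thin_mid (a point): Centre of the thin specimen, a round grey block 50 mm across, 15 mm tall, pale top; it lies where the thick one does not.
Things that resemble listed ones, but are neither listed nor needed, are in the scene too. What is shaped like the part that bears pin_grip but blue or yellow is not meant. Leave any yellow look-alike of the part that bears thick_mid alone.

How it is judged:
By the outcome, as a careful person would: the job done as asked, in the order asked, and still so for the second after the job is handed in, with the robot touching nothing.
It also fails if it takes over 72 s, if anything falls off the work surface, if the arm or the gripper's body presses on something with over 40 N, if the wrist force passes 120 N, or if a joint passes its speed limit or range.

### The arm

A 6-joint arm with a two-finger parallel gripper is mounted at the origin on the work surface. World frame = base frame: x ahead of the robot, y to its left, z up, the work surface at z = 0. Lengths are in m, angles in rad, forces in N, time in s.
With the tool pointing down it reaches from about 0.225 to 0.875 m from the base axis. Payload 3.4 kg.
Tool frame: the origin (TCP) lies midway between the tips of the shut fingers; the grasp point (between the pads) lies 19 mm behind it; z points along the fingers, y is the line along which they close (so a half turn about z gives the same grasp; the last joint's range is limited). The gripper opens to 85 mm and grips with 20 to 120 N. Pads are 22 mm wide; open, the fingers measure 114 mm over their backs; the gripper's body (76 mm by 85 mm) begins 54 mm behind the grasp point. The pads swing forward as they close: fully open they stand 13 mm farther back than shut.
Start: joints at [1.151, 0.276, 1.505, -0, 1.361, -0.121], TCP at [0.169, 0.55, 0.231] pointing down, gripper open.
Joint ranges: [-2.89, 2.89], [-0.75, 2.08], [0.22, 2.7], [-1.18, 4.32], [0.11, 2.71], [-2.7, 2.7]. Speed limits (rad/s): [2.57, 2.57, 3.14, 3.14, 3.14, 3.14].

### API

Orientations are given as a unit quaternion [x, y, z, w].
In Python, from bench import env gives the robot as it stands. The module is installed in compiled form; this text tells all that it offers.
- The arm moves only by the shell command python3 -m creep 'ROWS' [FORCE]. ROWS is text: rows parted by semicolons, each of 7 numbers parted by spaces: the shift along the tool's x, y, z in m, then the turn, a rotation vector about the tool's x, y, z in degrees, then the closure, from 0 (fully open) to 1 (shut). A call has exactly 8 rows; each row shifts and turns the commanded pose from where the row before left it, along the tool's axes as they then stand; what a row does not reach is not made up. A row lasts 1/10 s, in which the tool goes at most 50 mm and 8.59 degrees, less where a joint would pass 70% of its speed; a pose out of reach is approached as far as the arm can. A call with a gripper value outside its range is refused whole. The fingers move at their own pace and stop on an object; FORCE is the grip in N (left out, the last holds). Time passes only in rows, so rows that do not move let the fingers close, or fill a call up. It gives the time, the measured TCP pose, the force, the opening and the grip force at its end, in the units of the state.
- env.observe(): the state, without advancing time (a new reading comes with each control period).
- env.camera(name): name is "scene" or "top" or "wrist"; returns the picture (420x560x3 uint8, blue, green, red); there is no depth.
- env.camera_params(name): a dict with "intrinsics" (3x3 intrinsics, pixels), "R" (3x3) and "t" (3): a world point X has camera coordinates R X + t; the wrist camera has in their place "mount" (4x4, takes a point from camera to tool coordinates, whose origin is the TCP and whose axes are the flange's). Camera axes: x right, y down, z forward; pixel columns grow to the right and rows downward; lengths in m; the calibration is good to about 2 mm. A picture is of the moment at which its call begins: read the wrist's pose just before it. camera_params takes no time and is no camera call.
- env.sign_off(): hands the job in; it is judged then, once.
The state is a dict: "time": time; "joint_pos": joint angles; "dq": joint speeds; "tau": joint torques, N m; "ee_pos": TCP position; "tool_rot": TCP orientation; "contact_force": force on the tool from outside, world axes, zero at the start; "wrist_torque": the same for the moment, N m; "finger_gap": finger opening in m; "finger_force": force on a finger pad.
Only numpy, scipy, OpenCV 4.12 (cv2) and the standard library are available. Lean on these libraries where they do the work, as an engineer would, in place of code of your own. Each camera call takes 0.05 s, during which the arm holds its last target. There are 200 camera calls.

## Working session

There is one attempt and no reset: what is moved stays moved. The work goes in short steps, Python scripts to look and compute and a shell command to move; the robot and the scene stay as the last step left them, time stands still between calls to the robot, and variables do not carry over. Pictures are saved under pics/ and viewed, at most 10 in all, crops included, and the job is handed in when it is done.

```bash
mkdir -p pics
python3 - <<'E'
from bench import env
import cv2,json
s=env.observe(); print({k:s[k] for k in("time","ee_pos","tool_rot","contact_force","finger_gap")})
for n in("scene","top"):
    cv2.imwrite(f"pics/{n}0.png",env.camera(n)); p=env.camera_params(n); print(n,p)
print(env.camera_params("wrist"))
E
```

```text
{'time': 0.0, 'ee_pos': array([0.16905274, 0.54903174, 0.23045712]), 'tool_rot': array([ 1.48829118e-01,  9.88862521e-01, -8.66335666e-04, -2.38194283e-04]), 'contact_force': array([-0.63571331, -0.25264436,  0.4349569 ]), 'finger_gap': 0.08529487262420538}
scene {'intrinsics': array([[394.76829264,   0.        , 284.083509  ],
       [  0.        , 394.76829264, 207.22213068],
       [  0.        ,   0.        ,   1.        ]]), 'R': array([[ 0.34817692,  0.93737874,  0.00969142],
       [ 0.63500012, -0.22823202, -0.73802777],
       [-0.68959965,  0.26311829, -0.67470074]]), 't': array([-0.09105228, -0.29991473,  1.12891701])}
top {'intrinsics': array([[380.78178356,   0.        , 283.67968215],
       [  0.        , 380.78178356, 213.21291394],
       [  0.        ,   0.        ,   1.        ]]), 'R': array([[ 0.0194835 , -0.99978905, -0.00650024],
       [-0.997501  , -0.01899648, -0.06805062],
       [ 0.06791279,  0.00780986, -0.99766069]]), 't': array([-0.09320022,  0.52205211,  0.86039877])}
{'intrinsics': array([[301.14191744,   0.        , 276.74995338],
       [  0.        , 301.14191744, 209.6083728 ],
       [  0.        ,   0.        ,   1.        ]]), 'mount': array([[-2.54870163e-04, -9.60168725e-01, -2.79420749e-01,
         6.98261098e-02],
       [ 9.99999946e-01, -1.86315169e-04, -2.71905905e-04,
         4.72484745e-06],
       [ 2.09015222e-04, -2.79420803e-01,  9.60168720e-01,
        -1.42557549e-01],
       [ 0.00000000e+00,  0.00000000e+00,  0.00000000e+00,
         1.00000000e+00]])}
```

View pics/scene0.png

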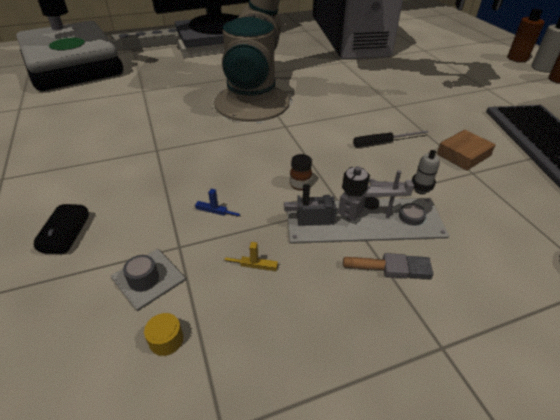

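View pics/top0.png

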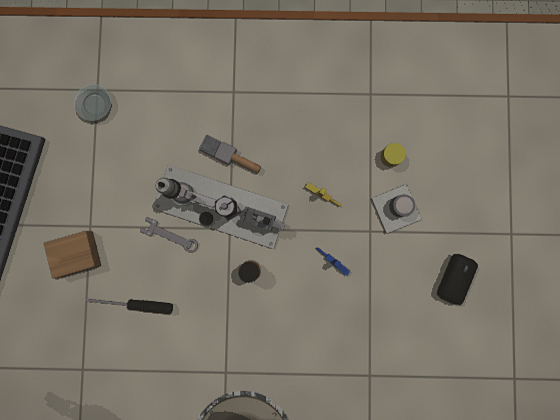

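The scene view shows the stand at about (365,205), with the pin guide on its left and the stage on its right. The separate plate with a grey specimen is at (145,275). The top view shows the nut at (226,205), the pin at (262,218), the head at (168,186) and the separate plate at (398,207). I'll enlarge crops next.

Run:
```python
import cv2,numpy as np
s=cv2.imread("pics/scene0.png");t=cv2.imread("pics/top0.png")
r=lambda im,f:cv2.resize(im,None,fx=f,fy=f,interpolation=cv2.INTER_CUBIC)
a=r(t[155:255,140:300],5)
cv2.imwrite("pics/c_top.png",a)
b=r(s[145:245,280:450],4); c=r(s[245:310,105:190],4); 
o=np.zeros((600,680,3),np.uint8);o[200:]=0;o[0:400]=b;d=r(s[250:300,105:175],4);o[400:600,:280]=d
e=r(t[180:230,370:420],4);o[400:600,300:500]=e
cv2.imwrite("pics/c_scene.png",o)
```

```text
(no output)
```

View pics/c_top.png

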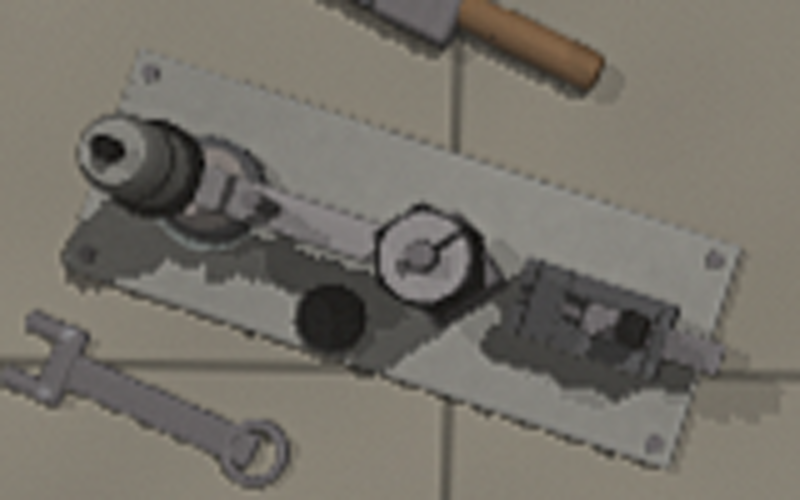

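View pics/c_scene.png

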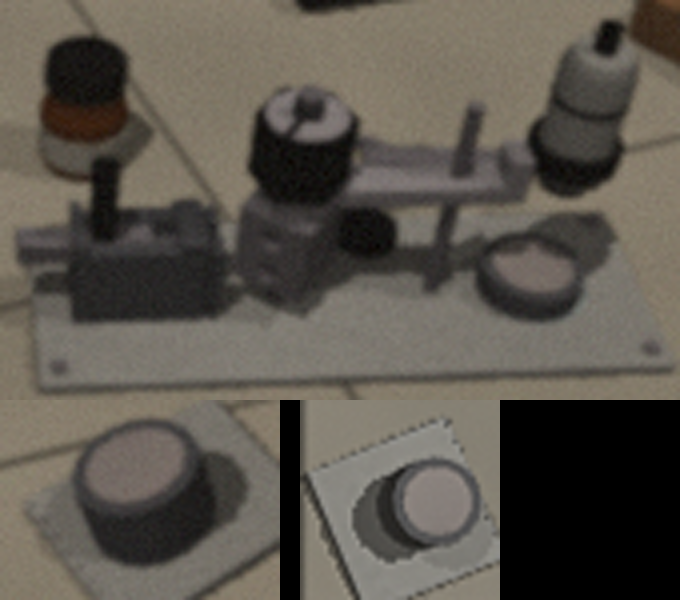

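The stage specimen (530,275 in the crop) is the thin one. The separate one is clearly taller, so the target nut angle is 0. The post top is at (420,257), the pointer tip at about (463,231), and the base plate screws are at (151,73), (714,260), (86,255) and (655,443).

```bash
cat > h.py <<'E'
import numpy as np
from bench import env
from scipy.spatial.transform import Rotation as Ro
def cam(n,s=None):
    p=env.camera_params(n);K=p["intrinsics"]
    if n!="wrist": return K,p["R"],p["t"]
    s=s or env.observe();T=np.eye(4);T[:3,:3]=Ro.from_quat(s["tool_rot"]).as_matrix();T[:3,3]=s["ee_pos"]
    M=np.linalg.inv(T@p["mount"]);return K,M[:3,:3],M[:3,3]
def back(c,uv,z):
    K,R,t=c;d=R.T@np.linalg.solve(K,[*uv,1]);o=-R.T@t;return o+d*(z-o[2])/d[2]
def proj(c,X):
    K,R,t=c;q=K@(R@np.asarray(X)+t);return q[:2]/q[2]
def state():
    s=env.observe();R=Ro.from_quat(s["tool_rot"]).as_matrix()
    return s,R
E
python3 - <<'E'
from h import *
c=cam("top");f=lambda x,y,z:back(c,(x/5+140-.4,y/5+155-.4),z)
A,B,C,D=[f(*p,.010) for p in((151,73),(714,260),(86,255),(655,443))]
for n,v in zip("ABCD",(A,B,C,D)):print(n,v.round(4))
ey=((A-B)+(C-D));yaw=np.degrees(np.arctan2(ey[1],ey[0]));print("stand y dir deg",yaw, "mid",((A+B+C+D)/4).round(4))
P=f(420,257,.130);print("post",P.round(4))
a=f(438,246,.1165);b=f(463,231,.1165);d=b-a;print("pointer deg",np.degrees(np.arctan2(d[1],d[0])),"disc",f(423,254,.117).round(4))
print("pin grip top",f(633,328,.092).round(4))
s,R=state();print(s["joint_pos"],R.round(3))
E
```

```text
A [0.6227 0.1863 0.01  ]
B [ 0.5396 -0.0798  0.01  ]
C [0.5364 0.2133 0.01  ]
D [ 0.4542 -0.0542  0.01  ]
stand y dir deg 72.78067189248979 mid [0.5382 0.0664 0.01  ]
post [0.5283 0.0373 0.13  ]
pointer deg -57.71422701036329 disc [0.5307 0.0382 0.117 ]
pin grip top [ 0.5032 -0.0472  0.092 ]
[ 1.15101428e+00  2.76536749e-01  1.50601700e+00 -7.71273964e-06
  1.36069846e+00 -1.20999017e-01] [[-0.956  0.294 -0.001]
 [ 0.294  0.956 -0.002]
 [ 0.    -0.002 -1.   ]]
```

```bash
python3 -m creep '-0.036 -0.028 0 0 0 0 0;-0.036 -0.028 0 0 0 0 0;-0.036 -0.028 0 0 0 0 0;-0.036 -0.028 0 0 0 0 0;-0.036 -0.028 0 0 0 0 0;-0.036 -0.028 0 0 0 0 0;-0.036 -0.028 0 0 0 0 0;-0.036 -0.028 0 0 0 0 0' 60; python3 -m creep '-0.036 -0.028 0 0 0 0 0;-0.036 -0.028 0 0 0 0 0;-0.036 -0.028 0 0 0 0 0;-0.036 -0.028 0 0 0 0 0;-0.036 -0.028 0 0 0 0 0;-0.027 -0.018 0 0 0 -6 0;0 0 0 0 0 -7 0;0 0 0 0 0 -7 0'
cat > look.py <<'E'
from h import *
import cv2,sys
n=sys.argv[1];s,R=state();im=env.camera("wrist");np.save(f"pics/{n}.npy",np.r_[s["ee_pos"],s["tool_rot"]])
cv2.imwrite(f"pics/{n}.png",im)
print(s["time"],s["ee_pos"].round(4),"yaw y",np.degrees(np.arctan2(R[1,1],R[0,1])).round(2),"j",s["joint_pos"].round(3),R[:,2].round(3))
E
python3 look.py w1
```

```text
time: 0.9
ee_pos: [0.3791, 0.249, 0.2311]
tool_rot: [0.149, 0.989, 0.0, -0.0]
contact_force: [1.0, 0.4, 0.1]
finger_gap: 0.0852
finger_force: 0.0
time: 1.7
ee_pos: [0.5302, 0.0375, 0.2304]
tool_rot: [-0.026, 1.0, 0.0, -0.001]
contact_force: [-0.1, -0.4, 1.2]
finger_gap: 0.0855
finger_force: 0.0
1.7 [0.5302 0.0375 0.2304] yaw y 93.03 j [-0.06   0.212  1.596  0.     1.336 -1.684] [-0.002  0.    -1.   ]
```

View pics/w1.png

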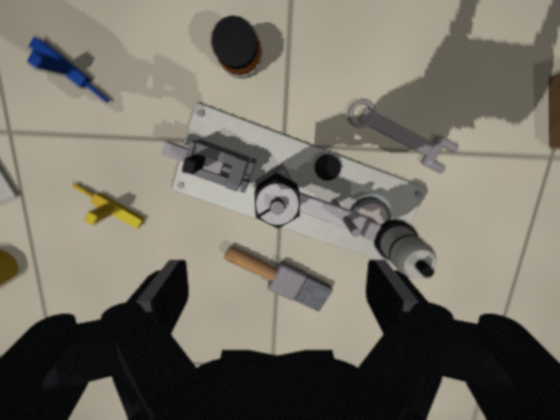

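The wrist view shows the nut disc at (278,203), with its pointer running down and left to about (262,213). The pin block is at (193,162). I'll crop it for precision.

Run:
```python
import cv2
s=cv2.imread("pics/w1.png")
cv2.imwrite("pics/c_w1.png",cv2.resize(s[140:230,170:310],None,fx=5,fy=5,interpolation=cv2.INTER_CUBIC))
```

```text
(no output)
```

View pics/c_w1.png

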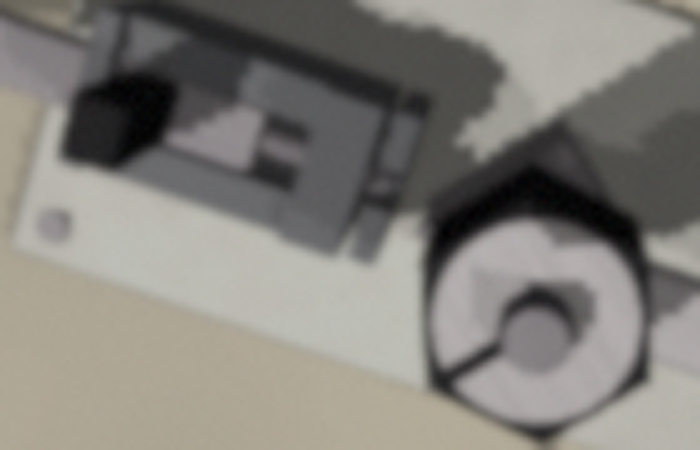

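The crop shows the disc centre at (537,322), the post top at (535,338) and the pointer outer end at (447,381). The flats at x≈425 and x≈648 are nearly square to the tool's y axis. The pin block's top face is at about (95,135).

Run:
```python
from h import *
c=cam("wrist");f=lambda x,y,z:back(c,(x/5+170-.4,y/5+140-.4),z)
d=f(537,322,.117);print("disc",d,"post",f(535,338,.130))
v=f(447,381,.117)-d;print("pointer",np.degrees(np.arctan2(v[1],v[0])))
v=f(447,381,.117)-f(497,349,.117);print("pointer2",np.degrees(np.arctan2(v[1],v[0])))
print("pin top",f(95,135,.092))
l=f(428,260,.116);r=f(432,380,.116);v=l-r;print("left flat edge dir",np.degrees(np.arctan2(v[1],v[0])))
```

```text
disc [0.52918251 0.03772577 0.117     ] post [0.52848363 0.03733647 0.13      ]
pointer -52.59601312140014
pointer2 -53.2256333998679
pin top [ 0.50446238 -0.04629699  0.092     ]
left flat edge dir -176.03754656168977
```

```bash
python3 -m creep '0.001 0 0.02 0 0 0 0;0 0 0.03 0 0 0 0;0 0 0.03 0 0 0 0;0 0 0.025 0 0 0 0;0 0 0.02 0 0 0 0;0 0 0.015 0 0 0 0;0 0 0.0065 0 0 0 0;0 0 0 0 0 0 0'; python3 -m creep '0 0 0 0 0 0 1;0 0 0 0 0 0 1;0 0 0 0 0 0 1;0 0 0 0 0 0 1;0 0 0 0 0 0 1;0 0 0 0 0 0 1;0 0 0 0 0 0 1;0 0 0 0 0 0 1' 50; python3 look.py w2
```

```text
time: 2.55
ee_pos: [0.5281, 0.0389, 0.0839]
tool_rot: [-0.025, 1.0, 0.0, -0.001]
contact_force: [0.8, 0.6, 1.2]
finger_gap: 0.0853
finger_force: 0.0
time: 3.35
ee_pos: [0.5294, 0.0375, 0.086]
tool_rot: [-0.025, 1.0, -0.001, 0.001]
contact_force: [-1.6, -3.9, 4.9]
finger_gap: 0.0391
finger_force: 50.8
3.35 [0.5294 0.0375 0.086 ] yaw y 92.91 j [-0.059  0.334  1.817 -0.002  0.989 -1.679] [ 0.002 -0.002 -1.   ]
```

```bash
R='see command below'; python3 -m creep '0 0 0.0001 0 0 4 1;0 0 0.0002 0 0 8 1;0 0 0.0002 0 0 8 1;0 0 0.0002 0 0 8 1;0 0 0.0003 0 0 8 1;0 0 0.0002 0 0 8 1;0 0 0.0002 0 0 8 1;0 0 0.0002 0 0 8 1'; python3 look.py w3
```

```text
time: 4.2
ee_pos: [0.529, 0.037, 0.0843]
tool_rot: [0.48, 0.877, -0.001, 0.001]
contact_force: [-2.2, -5.7, 5.8]
finger_gap: 0.0391
finger_force: 50.9
4.2 [0.529  0.037  0.0843] yaw y 32.62 j [-0.059  0.336  1.819 -0.004  0.986 -0.626] [ 0.001 -0.003 -1.   ]
```

```bash
python3 -m creep '0 0 0.0002 0 0 8.4 1;0 0 0.0002 0 0 8.4 1;0 0 0.0003 0 0 8.4 1;0 0 0.0002 0 0 8.4 1;0 0 0.0003 0 0 8.4 1;0 0 0.0002 0 0 8.4 1;0 0 0.0003 0 0 8.4 1;0 0 0.0002 0 0 8.4 1'; python3 -m creep '0 0 0.0002 0 0 8.4 1;0 0 0.0002 0 0 8.4 1;0 0 0.0003 0 0 8.4 1;0 0 0.0002 0 0 8.4 1;0 0 0.0003 0 0 8.4 1;0 0 0.0002 0 0 8.4 1;0 0 0.0003 0 0 8.4 1;0 0 0.0002 0 0 8.4 1'; python3 look.py w4
```

```text
time: 5.05
ee_pos: [0.5283, 0.037, 0.0824]
tool_rot: [0.885, 0.465, -0.001, 0.001]
contact_force: [-2.2, -6.4, 7.5]
finger_gap: 0.0393
finger_force: 51.1
time: 5.85
ee_pos: [0.5281, 0.0377, 0.0805]
tool_rot: [0.995, -0.103, -0.0, 0.001]
contact_force: [-4.0, -4.6, 9.6]
finger_gap: 0.0392
finger_force: 51.3
5.85 [0.5281 0.0377 0.0805] yaw y -101.85 j [-0.059  0.34   1.824 -0.002  0.979  1.72 ] [-0.001 -0.002 -1.   ]
```

```bash
python3 -m creep '0 0 0 0 0 0 0;0 0 0 0 0 0 0;0 0 0 0 0 0 0;0 0 0 0 0 0 0;0 0 0 0 0 0 0;0 0 0 0 0 0 0;0 0 0 0 0 -8 0;0 0 0 0 0 -8.5 0'; python3 -m creep '0 0 0 0 0 -8.5 0;0 0 0 0 0 -8.5 0;0 0 0 0 0 -8.5 0;0 0 0 0 0 -8.5 0;0 0 0 0 0 -8.5 0;0 0 0 0 0 -8.5 0;0 0 0 0 0 -8.5 0;0 0 0 0 0 -8.5 0'; python3 look.py w5
```

```text
time: 6.7
ee_pos: [0.5289, 0.0388, 0.0793]
tool_rot: [0.999, 0.046, -0.0, -0.0]
contact_force: [-0.5, -0.8, -0.1]
finger_gap: 0.0852
finger_force: 0.0
time: 7.5
ee_pos: [0.5289, 0.0388, 0.0793]
tool_rot: [0.802, 0.597, 0.0, -0.0]
contact_force: [0.1, -0.2, 1.0]
finger_gap: 0.0851
finger_force: 0.0
7.5 [0.5289 0.0388 0.0793] yaw y -16.66 j [-0.058  0.342  1.825  0.     0.975  0.233] [-0.  0. -1.]
```

```bash
python3 -m creep '0 0 -0.001 0 0 -8.5 0;0 0 -0.001 0 0 -8.5 0;0 0 0 0 0 -8.5 0;0 0 0 0 0 -8.5 0;0 0 0 0 0 -8.5 0;0 0 0 0 0 -8.5 0;0 0 0 0 0 -8.5 0;0 0 0 0 0 -8.5 0'; python3 -m creep '0 0 0 0 0 -8.5 0;0 0 0 0 0 -8.5 0;0 0 0 0 0 -8.5 0;0 -0.001 0 0 0 -1.3 0;0 0 0 0 0 0 0.8;0 0 0 0 0 0 1;0 0 0 0 0 0 1;0 0 0 0 0 0 1';python3 -m creep '0 0 0 0 0 0 1;0 0 0 0 0 0 1;0 0 0 0 0 0 1;0 0 0 0 0 0 1;0 0 0 0 0 0 1;0 0 0 0 0 0 1;0 0 0 0 0 0 1;0 0 0 0 0 0 1'; python3 look.py w6
```

```text
time: 8.35
ee_pos: [0.5289, 0.0388, 0.0814]
tool_rot: [0.332, 0.943, 0.0, -0.0]
contact_force: [-0.4, 0.5, -0.8]
finger_gap: 0.0857
finger_force: 0.0
time: 9.15
ee_pos: [0.5286, 0.0375, 0.0817]
tool_rot: [0.107, 0.994, -0.0, 0.0]
contact_force: [0.0, -1.3, 2.5]
finger_gap: 0.0396
finger_force: 50.6
time: 9.95
ee_pos: [0.5286, 0.0375, 0.0816]
tool_rot: [0.106, 0.994, -0.0, 0.0]
contact_force: [-2.2, -3.5, 5.1]
finger_gap: 0.0391
finger_force: 50.9
9.95 [0.5286 0.0375 0.0816] yaw y 77.78 j [-0.06   0.339  1.823 -0.     0.98  -1.418] [-0. -0. -1.]
```

```bash
python3 -m creep '0 0 0.0002 0 0 8.4 1;0 0 0.0002 0 0 8.4 1;0 0 0.0003 0 0 8.4 1;0 0 0.0002 0 0 8.4 1;0 0 0.0003 0 0 8.4 1;0 0 0.0002 0 0 8.4 1;0 0 0.0003 0 0 8.4 1;0 0 0.0002 0 0 8.4 1'; python3 -m creep '0 0 0.0002 0 0 8.4 1;0 0 0.0002 0 0 8.4 1;0 0 0.0003 0 0 8.4 1;0 0 0.0002 0 0 8.4 1;0 0 0.0003 0 0 8.4 1;0 0 0.0002 0 0 8.4 1;0 0 0.0003 0 0 8.4 1;0 0 0.0002 0 0 8.4 1'; python3 -m creep '0 0 0.0002 0 0 8.4 1;0 0 0.0002 0 0 8.4 1;0 0 0.0003 0 0 8.4 1;0 0 0.0002 0 0 8.4 1;0 0 0.0003 0 0 8.4 1;0 0 0.0002 0 0 8.4 1;0 0 0.0003 0 0 8.4 1;0 0 0.0002 0 0 8.4 1';  python3 look.py w7
```

```text
time: 10.8
ee_pos: [0.5287, 0.0376, 0.0798]
tool_rot: [0.641, 0.768, -0.0, 0.0]
contact_force: [-1.9, -2.4, 5.4]
finger_gap: 0.039
finger_force: 51.0
time: 11.6
ee_pos: [0.5287, 0.0375, 0.0779]
tool_rot: [0.959, 0.285, 0.0, 0.0]
contact_force: [-1.4, -2.7, 5.6]
finger_gap: 0.0394
finger_force: 51.0
time: 12.4
ee_pos: [0.5288, 0.0375, 0.076]
tool_rot: [0.956, -0.293, 0.0, 0.0]
contact_force: [-0.9, -2.7, 5.3]
finger_gap: 0.0394
finger_force: 51.1
12.4 [0.5288 0.0375 0.076 ] yaw y -124.13 j [-6.000e-02  3.450e-01  1.829e+00 -1.000e-03  9.670e-01  2.107e+00] [ 0.    -0.001 -1.   ]
```

```bash
python3 -m creep '0 0 0.0002 0 0 6 1;0 0 0.0001 0 0 4 1;0 0 0 0 0 3 1;0 0 0 0 0 0 1;0 0 0 0 0 0 1;0 0 0 0 0 0 1;0 0 0 0 0 0 1;0 0 0 0 0 0 1'; python3 look.py w8; python3 -m creep '0 0 0 0 0 0 0;0 0 0 0 0 0 0;0 0 0 0 0 0 0;0 0 0 0 0 0 0;0 0 0 0 0 0 0;0 0 -0.02 0 0 0 0;0 0 -0.03 0 0 0 0;0 0 -0.03 0 0 0 0'
```

```text
time: 13.25
ee_pos: [0.5287, 0.0374, 0.0756]
tool_rot: [0.918, -0.397, 0.0, 0.0]
contact_force: [-2.1, -2.3, 5.0]
finger_gap: 0.0394
finger_force: 51.0
13.25 [0.5287 0.0374 0.0756] yaw y -136.81 j [-6.000e-02  3.460e-01  1.830e+00 -1.000e-03  9.660e-01  2.328e+00] [ 0.    -0.001 -1.   ]
time: 14.1
ee_pos: [0.5282, 0.0378, 0.1558]
tool_rot: [0.918, -0.397, -0.001, 0.0]
contact_force: [1.2, -0.5, -0.3]
finger_gap: 0.0853
finger_force: 0.0
```

```bash
python3 -m creep '0 0 -0.03 0 0 -8.5 0;0 0 -0.03 0 0 -8.5 0;0 0 0 0 0 -8.5 0;0 0 0 0 0 -8.5 0;0 0 0 0 0 -8.5 0;0 0 0 0 0 -8.5 0;0 0 0 0 0 -8.5 0;0 0 0 0 0 -8.5 0'; python3 -m creep '0 0 0 0 0 -8.5 0;0 0 0 0 0 -8.5 0;0 0 0 0 0 -8.5 0;0 0 0 0 0 -8.5 0;0 0 0 0 0 -8.5 0;0 0 0 0 0 -8.5 0;-0.04 0 0 0 0 0 0;-0.047 0 0 0 0 0 0'; python3 look.py w9
python3 - <<'E'
import cv2
s=cv2.imread("pics/w9.png")
cv2.imwrite("pics/w9b.png",cv2.resize(s[60:310,150:430],None,fx=2.4,fy=2.4,interpolation=cv2.INTER_CUBIC))
E
```

```text
time: 14.9
ee_pos: [0.5286, 0.0378, 0.2153]
tool_rot: [0.982, 0.187, 0.0, -0.0]
contact_force: [-0.8, -0.6, 0.5]
finger_gap: 0.0855
finger_force: 0.0
time: 15.7
ee_pos: [0.5022, -0.0448, 0.2152]
tool_rot: [0.807, 0.591, 0.0, -0.0]
contact_force: [1.1, -0.2, 0.1]
finger_gap: 0.0854
finger_force: 0.0
15.7 [ 0.5022 -0.0448  0.2152] yaw y -17.6 j [-2.270e-01  1.790e-01  1.677e+00  1.000e-03  1.284e+00  8.000e-02] [ 0.001  0.    -1.   ]
```

View pics/w9b.png

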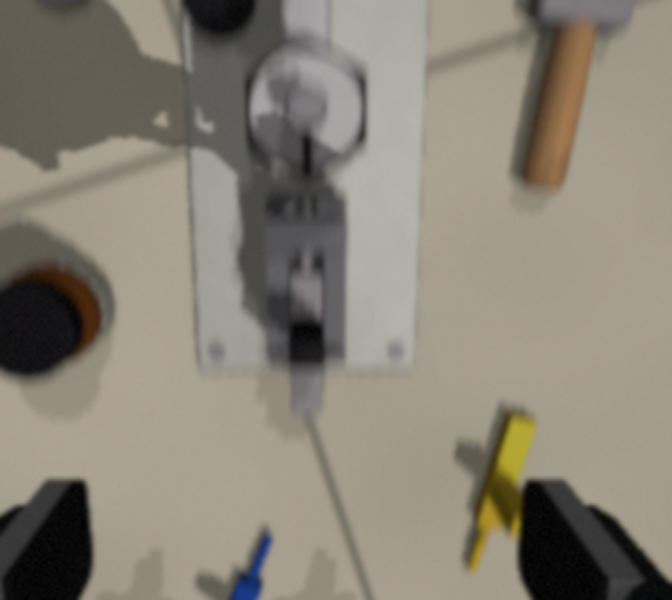

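The pointer at (307,155) points straight at the pin block, which spans (290–323, 322–365), so the nut is aligned.

Run:
```python
from h import *
s,R=state();c=cam("wrist",s)
f=lambda x,y,z:back(c,(x/2.4+150-.3,y/2.4+60-.3),z)
pin=f(306,344,.092);a=f(308,174,.1045);d=f(306,107,.1045)
v=a-d;v2=f(307,380,.05)-f(307,280,.05)
print(pin,d,"pointer",np.degrees(np.arctan2(v[1],v[0])),"pin-to-nut",np.degrees(np.arctan2(*(pin-d)[[1,0]])),np.linalg.norm((pin-d)[:2]))
e=f(198,340,.008)-f(187,100,.008);print("edge",np.degrees(np.arctan2(e[1],e[0])))
print("tool shift to pin",R.T@(pin-s["ee_pos"]))
```

```text
[ 0.50042996 -0.05398354  0.092     ] [0.52640273 0.02661582 0.1045    ] pointer -106.05643168810344 pin-to-nut -107.86129359412422 0.08468082230189364
edge -107.79262661988218
tool shift to pin [-0.00016146  0.00154467  0.12323399]
```

```bash
python3 -m creep '0 0 0.01 0 0 0 0;0 0 0.02 0 0 0 0;0 0 0.02 0 0 0 0;0 0 0.02 0 0 0 0;0 0 0.02 0 0 0 0;0 0 0.01 0 0 0 0.3;0 0 0 0 0 0 0.3;0 0 0 0 0 0 0.3'
python3 - <<'E'
from h import *
s,R=state();print(s["ee_pos"],R.T@(np.array([.503,-.0465,.063])-s["ee_pos"]))
E
```

```text
time: 16.55
ee_pos: [0.5025, -0.0447, 0.1156]
tool_rot: [0.808, 0.589, 0.0, 0.0]
contact_force: [0.3, 0.3, 0.2]
finger_gap: 0.0596
finger_force: 0.0
[ 0.50250838 -0.04465997  0.11561732] [-0.0016198   0.00100891  0.05261718]
```

```bash
python3 look.py w10
```

```text
16.55 [ 0.5025 -0.0447  0.1156] yaw y -17.79 j [-0.227  0.267  1.831  0.     1.043  0.083] [ 0.  0. -1.]
```

View pics/w10.png

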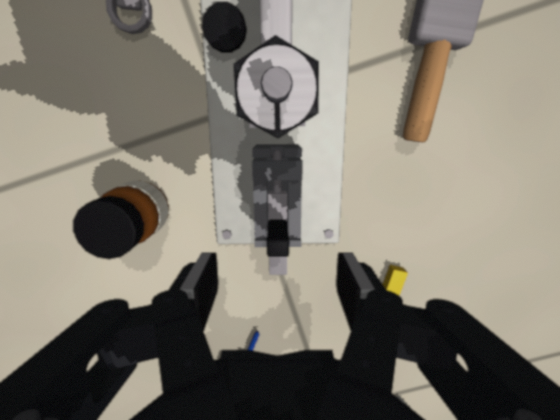

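The still view shows the pin block at (278,220–255), with its top face around v≈245, and the disc centre at (277,86).

Run:
```python
from h import *
s,R=state();c=cam("wrist",s)
for n,u,z in(("top245",(278,245),.092),("top235",(278,235),.092),("disc",(277,87),.106),("post",(276,82),.130)):
    p=back(c,u,z);print(n,p.round(4),(R.T@(p-s["ee_pos"])).round(4))
print(proj(c,[.503,-.0465,.092]),proj(c,[.529,.0375,.106]))
```

```text
top245 [ 0.5049 -0.045   0.092 ] [0.0005 0.0019 0.0241]
top235 [ 0.5068 -0.0389  0.092 ] [0.0069 0.0019 0.0241]
disc [0.5307 0.0374 0.106 ] [0.0869 0.0013 0.0101]
post [0.5301 0.037  0.13  ] [ 0.0862  0.0009 -0.0139]
[275.7974425  248.11504894] [273.58738394  88.01876772]
```

```bash
python3 -m creep '-0.001 0.0015 0.02 0 0 0 0.3;0 0 0.02 0 0 0 0.3;0 0 0.012 0 0 0 0.3;0 0 0 0 0 0 0.3;0 0 0 0 0 0 1;0 0 0 0 0 0 1;0 0 0 0 0 0 1;0 0 0 0 0 0 1' 30; python3 -m creep '0 0 0 0 0 0 1;0 0 0 0 0 0 1;0 0 0 0 0 0 1;0 0 0 0 0 0 1;0 0 0 0 0 0 1;0 0 0 0 0 0 1;0 0 0 0 0 0 1;0 0 0 0 0 0 1'; python3 -c "
from h import *
s,R=state();print(s['ee_pos'],s['contact_force'],s['finger_gap'])"
```

```text
time: 17.4
ee_pos: [0.5035, -0.0465, 0.0642]
tool_rot: [0.808, 0.589, 0.0, 0.0]
contact_force: [-1.3, -1.0, 4.3]
finger_gap: 0.0136
finger_force: 33.3
time: 18.2
ee_pos: [0.5035, -0.0466, 0.0642]
tool_rot: [0.808, 0.589, 0.0, 0.0]
contact_force: [-2.2, 0.9, 5.3]
finger_gap: 0.0132
finger_force: 33.6
[ 0.50353816 -0.04655002  0.06418634] [-2.18859329  0.86807316  5.31932943] 0.01320084160010708
```

```bash
python3 -m creep '0.003 0 0 0 0 0 1;0.003 0 0 0 0 0 1;0.003 0 0 0 0 0 1;0.003 0 0 0 0 0 1;0.003 0 0 0 0 0 1;0.003 0 0 0 0 0 1;0.003 0 0 0 0 0 1;0 0 0 0 0 0 1';python3 -m creep '0.002 0 0 0 0 0 1;0.001 0 0 0 0 0 1;0.001 0 0 0 0 0 1;0.001 0 0 0 0 0 1;0 0 0 0 0 0 1;0 0 0 0 0 0 1;0 0 0 0 0 0 1;0 0 0 0 0 0 1'
```

```text
time: 19.0
ee_pos: [0.5095, -0.0274, 0.0642]
tool_rot: [0.808, 0.59, -0.001, 0.001]
contact_force: [-1.9, -1.9, 7.0]
finger_gap: 0.0136
finger_force: 33.7
time: 19.8
ee_pos: [0.5109, -0.023, 0.0642]
tool_rot: [0.808, 0.589, -0.001, 0.001]
contact_force: [-2.5, -4.9, 7.6]
finger_gap: 0.0132
finger_force: 33.8
```

```bash
python3 -m creep '0.001 0 0 0 0 0 1;0.001 0 0 0 0 0 1;0.001 0 0 0 0 0 1;0.001 0 0 0 0 0 1;0 0 0 0 0 0 1;0 0 0 0 0 0 1;0 0 0 0 0 0 1;0 0 0 0 0 0 1'
```

```text
time: 20.6
ee_pos: [0.5114, -0.0211, 0.0643]
tool_rot: [0.807, 0.59, -0.002, 0.002]
contact_force: [-3.4, -10.0, 8.6]
finger_gap: 0.0131
finger_force: 34.0
```

```bash
python3 -m creep '0.001 0 0 0 0 0 1;0.001 0 0 0 0 0 1;0.001 0 0 0 0 0 1;0 0 0 0 0 0 1;0 0 0 0 0 0 1;0 0 0 0 0 0 1;0 0 0 0 0 0 1;0 0 0 0 0 0 1'
```

```text
time: 21.4
ee_pos: [0.5114, -0.0206, 0.0645]
tool_rot: [0.807, 0.591, -0.004, 0.003]
contact_force: [-6.6, -16.2, 11.4]
finger_gap: 0.0133
finger_force: 34.2
```

```bash
python3 -m creep '0 0 0 0 0 0 0;0 0 0 0 0 0 0;0 0 0 0 0 0 0;0 0 0 0 0 0 0;0 0 0 0 0 0 0;0 0 0 0 0 0 0;0 0 -0.02 0 0 0 0;0 0 -0.03 0 0 0 0';python3 -m creep '0 0 -0.04 0 0 0 0;0 0 -0.04 0 0 0 0;0 0 -0.03 0 0 0 0;-0.03 0 0 0 0 0 0;-0.03 0 0 0 0 0 0;0 0 0 0 0 0 0;0 0 0 0 0 0 0;0 0 0 0 0 0 0'; python3 look.py w11
python3 - <<'E'
import cv2
s=cv2.imread("pics/w11.png")
cv2.imwrite("pics/w11b.png",cv2.resize(s[0:250,140:420],None,fx=2.4,fy=2.4,interpolation=cv2.INTER_CUBIC))
E
```

```text
time: 22.2
ee_pos: [0.5117, -0.0147, 0.1123]
tool_rot: [0.808, 0.589, -0.002, -0.002]
contact_force: [-0.0, -0.6, -0.6]
finger_gap: 0.0854
finger_force: 0.0
time: 23.0
ee_pos: [0.495, -0.0715, 0.2232]
tool_rot: [0.808, 0.589, 0.0, -0.0]
contact_force: [0.4, -0.2, 0.6]
finger_gap: 0.085
finger_force: 0.0
23.0 [ 0.495  -0.0715  0.2232] yaw y -17.81 j [-2.830e-01  1.680e-01  1.671e+00  1.000e-03  1.303e+00  2.700e-02] [-0.     0.001 -1.   ]
```

View pics/w11b.png

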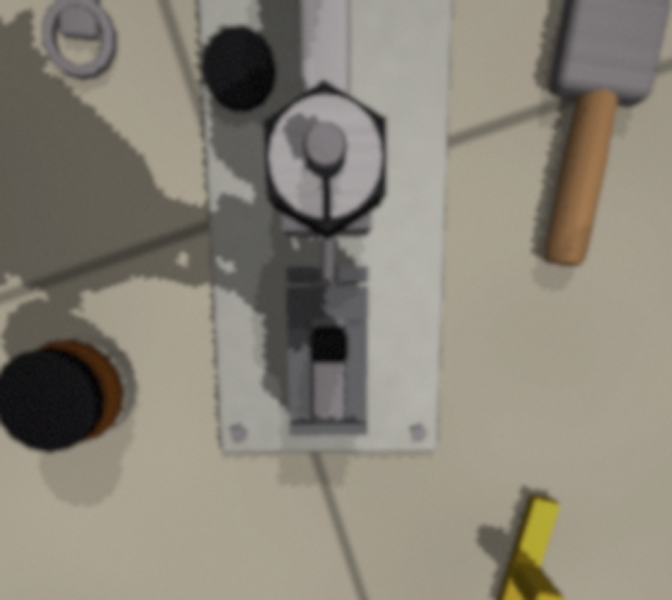

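The pin block is now at (328,345) and its nose runs under the nut into the hub at (328,250). I'll check its distance from the post.

Run:
```python
from h import *
s,R=state();c=cam("wrist",s);f=lambda x,y,z:back(c,(x/2.4+140-.3,y/2.4-.3),z)
d=f(326,157,.106)
for y in(340,345,350):print(y,np.linalg.norm((f(328,y,.092)-d)[:2]))
ax=[.529,.0375];g=np.radians(-107.2)
for r in(.062,.066,.088):
    q=proj(c,[ax[0]+r*np.cos(g),ax[1]+r*np.sin(g),.092]);print(r,(q[0]-140)*2.4,q[1]*2.4)
```

```text
340 0.05957640770853155
345 0.061387681534095254
350 0.06320582562864846
0.062 324.4632858721739 345.8960157411731
0.066 324.5899868413644 356.85678043780985
0.088 325.26846993834266 415.55162408529065
```

The block is 62 mm from the axis, so the pin is fully home. The gripper is clear.

```bash
python3 -c "
from bench import env
print(env.sign_off())"
```

```text
the job is handed in; nothing more can be done
None
```

The thin specimen is on the stage, so I lowered the head to the upper cross hole (nut at about 0 rad), slid the pin fully home (measured about 62 mm from the post axis), let go, and handed the job in at about 23 s; no verdict was returned.

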